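Extend the telescoping brush to its second stop and hold it ready

ROBOT

A 7-joint arm with a two-finger parallel gripper is mounted at the origin on the work surface. World frame = base frame: x ahead of the robot, y to its left, z up, the work surface at z = 0. Lengths are in m, angles in rad, forces in N, time in s.
With the tool pointing down it reaches from about 0.4 to 0.85 m from the base axis. Payload 10.4 kg.
Tool frame: the origin (TCP) lies midway between the tips of the shut fingers; the grasp point (between the pads) lies 19 mm behind it; x points along the fingers, y is the direction in which the jaws open and shut, and the axes are right-handed (so a half turn about x gives the same grasp; the last joint's range is limited). The gripper opens to 87 mm and grips with 3 to 60 N. Pads are 19 mm wide; open, the fingers measure 117 mm over their backs; the gripper's body (75 mm by 190 mm) begins 51 mm behind the grasp point.
Start: joints at [-1.173, 0.332, -0.065, 1.46, 0.022, 1.35, -0.088], TCP at [0.255, 0.571, 0.223] pointing down, gripper open.
Joint ranges: [-2.6, 2.6], [-0.5, 2.12], [-1.47, 1.34], [0.16, 2.42], [-1.27, 4.41], [0.06, 2.06], [-2.6, 2.6]. Speed limits (rad/s): [2.22, 2.22, 2.79, 2.79, 3.14, 3.14, 3.14].

INTERFACE

Orientations are given as a unit quaternion [x, y, z, w].
In Python, from bench import r gives the robot as it stands.
- The arm moves only by the shell command python3 -m jog 'ROWS' [OPENING] [FORCE]. ROWS is JSON, a list of rows, each an object with "slide": the shift along the tool's x, y, z in cm, a list of three; "roll": the turn about the tool's x in degrees. A call has 1 to 5 rows; each row is the pose to reach, as a shift and turn from the pose measured when the call began, along the tool's axes at that moment; what a row does not reach only later rows make up. A row lasts 1/12 s, in which the tool goes at most 41.7 mm and 7.16 degrees, less where a joint would pass 70% of its speed; a pose out of reach is approached as far as the arm can. A call with a gripper value outside its range is refused whole. OPENING is the closure, from 0 (fully open) to 1 (shut), set as the call begins (- or left out, the last holds). The fingers move at their own pace and stop on an object; FORCE is the grip in N (left out, the last holds). Time passes only in rows, so rows that repeat a pose let the fingers close. It gives the time, the measured TCP pose, the force and the opening at its end, in the units of the state.
- r.read_state(): the state, without advancing time (a new reading comes with each control period).
- r.camera(name): name is "side" or "top"; returns the picture (480x640x3 uint8, red, green, blue); there is no depth.
- r.camera_info(name): a dict with "intrinsics" (3x3 intrinsics, pixels), "k1" (the pictures are not rectified: a ray, as slopes to the right and down, at radius r is drawn at 1 + k1 r^2 times it, then the intrinsics apply), "R" (3x3) and "t" (3): a world point X has camera coordinates R X + t. Camera axes: x right, y down, z forward; pixel columns grow to the right and rows downward; lengths in m; the calibration is good to about 2 mm. A picture is of the moment at which its call begins. camera_info takes no time and is no camera call.
- r.close_job(): hands the job in, once; it reports no verdict.
The state is a dict: "time": time; "joint_positions": joint angles; "joint_vel": joint speeds; "joint_torque": joint torques, N m; "ee_pos": TCP position; "eef_rot": TCP orientation; "ft_force": force on the tool from outside, world axes, zero at the start; "torque": the same for the moment, N m; "width": finger opening in m.
Only numpy, scipy, OpenCV 4.12 (cv2) and the standard library are available. Lean on these libraries where they do the work, as an engineer would, in place of code of your own. Each camera call takes 0.05 s, during which the arm holds its last target.

TASK

The gap behind the recycling drawers has to be scrubbed, so make the telescoping brush ready: while it stands in its holder, press the orange button in its blue grip, draw the grip up to the second stop (all the way out) and let the button spring back out so that it locks there. Then take the grip by its sides without pressing the button, lift the locked brush straight up until the whole head is clear above the holder, and finish while still holding it there over the holder, upright, still and fully extended. Do not shift or knock over the bottle, the yogurt cup or the crushed can.

Things in the scene. Friction and masses are not known exactly. Their poses are not given: they have to be found in the camera images.
- brush: telescoping scrubbing brush, about 0.34 kg, standing head down in its holder. Origin: centre of the bristles' flat underside; z runs up along the brush. Round head 46 mm in diameter, 38 mm high, white bristles, then a 12 mm steel rod on which the blue square grip slides. The orange button is in the grip's +x face (brush frame): the brush's yaw is the way the button points
- sleeve (a joint): how far the grip is drawn out, m: 0 in (start, locked), 0.045 first stop, 0.090 second stop and end of travel. At each a sprung catch, tied to the button, locks it with 1.5 mm of play. Button held in: it slides freely past the first stop (0.5 N friction; the weight of head and rod, 2.3 to 3 N, keeps the head down). Button let go between stops: it slides on until the catch drops into the next
- button (a joint): how far the button is pressed in, m: 0 out, 0.005 flush with the grip (full travel). The catch is free from 0.0035 on. The spring takes 1 N at first, 2.5 N at the end, and pushes the button out when let go: fully out where the catch finds a stop, elsewhere it stays about 3 mm in
- button_face (a point): centre of the orange button's outer face, 5 mm proud of the grip's +x face, 20 mm from the brush axis, 28 mm below the grip's top; face 13 mm wide, 26 mm high; moves with grip and button
- grip_top (a point): centre of the top of the blue grip, on the brush axis; x axis towards the button. The grip is 30 x 30 mm, 130 mm long; its top is 188 mm above the brush's origin when pushed in, 278 mm when fully out. Pinching it along its x axis presses the button flush and grips it; pinching it along its y axis (the two plain sides) leaves the button alone
- holder_rim (a point): centre of the mouth of the white drip cup (fixed to the surface) the brush stands in: 50 mm above the surface, 60 mm wide outside, 54 mm inside at the rim, inner floor 6 mm above the surface, on a flat grey foot 92 mm wide
- bottle: empty clear plastic bottle with green label and cap, standing, 64 mm in diameter, 190 mm high; origin at the centre of its underside; leave it alone
- yogurt: empty white yogurt cup, standing, 72 mm wide at the rim, 75 mm high; origin at the centre of its underside; leave it alone
- can: crushed drinks can with a red band, 66 mm in diameter, 36 mm high; origin at the centre of its underside; leave it alone
- stack_corner (a point): near left top corner of the white stack of plastic recycling drawers on the right (fixed, 318 mm high): from here the stack reaches 360 mm away from the robot and 280 mm to the right; x axis points away from the robot. Its green top drawer is pulled out up to 160 mm towards the robot, the blue one under it up to 60 mm, with pulls 28 mm further in front
Not all that is in view belongs to the job. What is shaped like the part that bears holder_rim but purple is not meant.

How it is judged:
By the outcome, as a careful person would: the job done as asked, in the order asked, and still so for the second after the job is handed in, while the arm keeps its last pose, push and grip.
It also fails if it takes over 38 s, if anything falls off the work surface, if the arm or the gripper's body presses on something with over 40 N, if the wrist force passes 120 N, or if a joint passes its speed limit or range.

## Working session

There is one attempt and no reset: what is moved stays moved. The work goes in short steps, Python scripts to look and compute and a shell command to move; the robot and the scene stay as the last step left them, time stands still between calls to the robot, and variables do not carry over. Pictures are saved under pics/ and viewed, and the job is handed in when it is done.

```bash
ls; mkdir -p pics; python3 - <<'E'
from bench import r
import cv2
for n in("side","top"):
    cv2.imwrite(f"pics/{n}0.png",r.camera(n)[:,:,::-1]); print(n,r.camera_info(n))
print(r.read_state())
E
```

```text
pics
side {'intrinsics': array([[434.14934642,   0.        , 315.17867954],
       [  0.        , 434.14934642, 243.50865298],
       [  0.        ,   0.        ,   1.        ]]), 'k1': -0.09828729851935439, 'R': array([[ 0.74110677, -0.67137473,  0.00408899],
       [-0.42762086, -0.47671323, -0.76803965],
       [ 0.51759169,  0.56745085, -0.64038924]]), 't': array([-0.46632523,  0.39310736,  0.91465403])}
top {'intrinsics': array([[564.78656498,   0.        , 316.95381768],
       [  0.        , 564.78656498, 232.41243396],
       [  0.        ,   0.        ,   1.        ]]), 'k1': 0.04855060845777839, 'R': array([[ 0.07246996, -0.99736976, -0.00129443],
       [-0.97571455, -0.07062736, -0.20734726],
       [ 0.20671046,  0.01628944, -0.97826655]]), 't': array([-0.04962927,  0.62210945,  1.34650257])}
{'time': 0.1, 'joint_positions': array([-1.17259102,  0.33279686, -0.0646721 ,  1.46080867,  0.02161698,
        1.34989648, -0.08850897]), 'joint_vel': array([-0.00034883, -0.00025497, -0.00079521, -0.00315684,  0.0001245 ,
       -0.00043837, -0.00081499]), 'joint_torque': array([ 5.60371482e-04, -6.24544573e+01,  2.39646959e-02, -3.90716779e+01,
       -6.16162294e-02,  3.65319033e-02,  4.85512635e-05]), 'ee_pos': array([0.2552006 , 0.57017069, 0.22186404]), 'eef_rot': array([ 0.14726189,  0.69157395, -0.14811107,  0.69144958]), 'ft_force': array([0.04573131, 0.31712492, 0.85553671]), 'torque': array([ 0.01992623,  0.03437586, -0.04502407]), 'width': 0.08718169317696828}
```

View pics/side0.png

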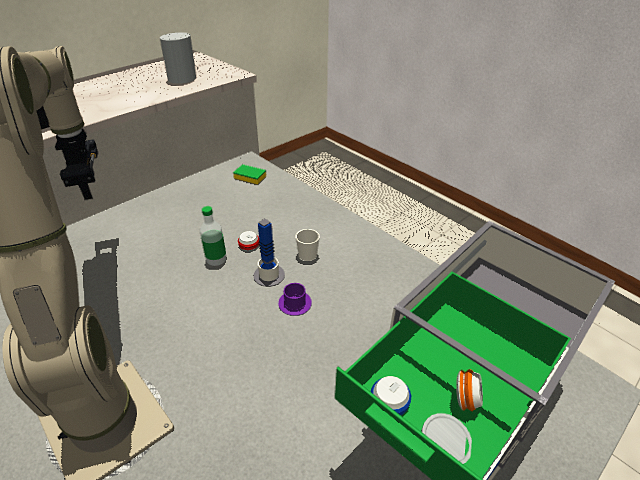

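View pics/top0.png

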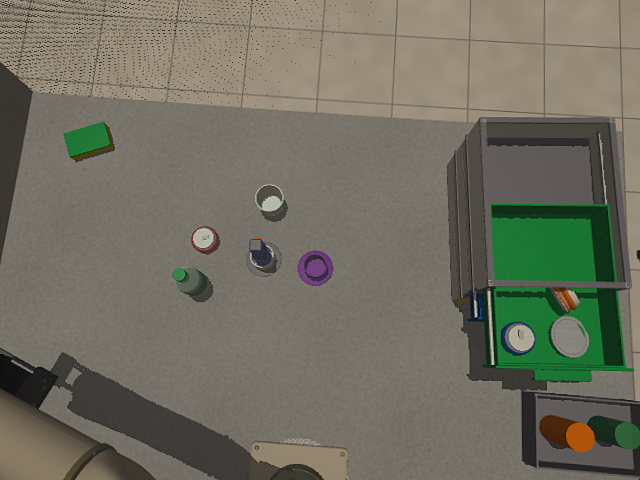

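The side view shows the blue brush at about (266,245), with its white cup at (268,272). The purple decoy is at (294,298), the bottle at (212,240), the can at (248,240) and the yogurt cup at (307,245). In the top view the brush is at (260,250), the yogurt at (269,198), the can at (205,239), the bottle at (188,280) and the purple decoy at (315,267).

Candidates for the holder are the white cup on the grey foot, side (268,272), and the purple cup, side (294,298). I choose the white one. The only thing that could be the brush is the blue grip. I'll check it in a close crop.

```bash
python3 - <<'E'
import cv2,numpy as np
s=cv2.imread("pics/side0.png")[200:300,225:325]; t=cv2.imread("pics/top0.png")[215:295,220:300]
a=cv2.resize(s,(400,400),interpolation=cv2.INTER_NEAREST);b=cv2.resize(t,(400,400),interpolation=cv2.INTER_NEAREST)
cv2.imwrite("pics/crop0.png",np.hstack([a,b]))
E
```

```text
(no output)
```

View pics/crop0.png

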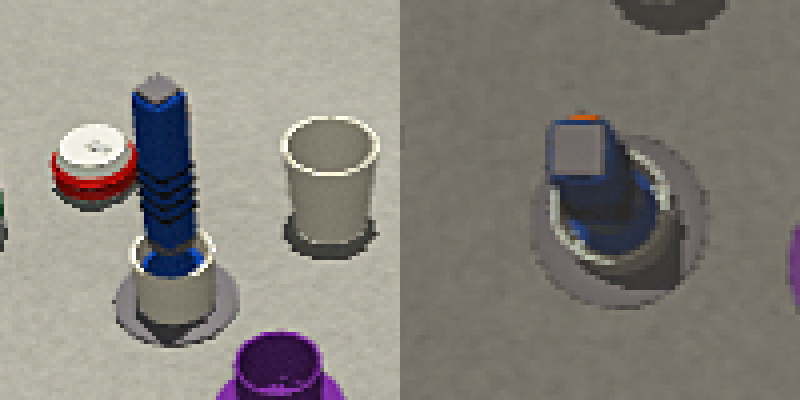

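The crop confirms it. The brush stands in the white cup, its square grey top is at about top px (256,245), and an orange sliver at (257,238) shows the button pointing roughly to world +x, away from the robot.

```bash
cat > h.py <<'E'
import numpy as np,cv2
from scipy.spatial.transform import Rotation as Rn
from bench import r
def ray(n,p):
    c=r.camera_info(n); K=c["intrinsics"];k=c["k1"]
    d=np.array([(p[0]-K[0,2])/K[0,0],(p[1]-K[1,2])/K[1,1]]); s=d.copy()
    for _ in range(20): s=d/(1+k*(s@s))
    R=c["R"]; return -R.T@c["t"], R.T@np.array([s[0],s[1],1])
def onz(n,p,z):
    o,d=ray(n,p); return o+d*(z-o[2])/d[2]
def tri(p,q):
    o1,d1=ray("side",p);o2,d2=ray("top",q)
    A=np.c_[d1,-d2]; s=np.linalg.lstsq(A,o2-o1,rcond=None)[0]
    a=o1+d1*s[0];b=o2+d2*s[1]; return (a+b)/2,np.linalg.norm(a-b)
def proj(n,X):
    c=r.camera_info(n);K=c["intrinsics"];v=c["R"]@np.asarray(X)+c["t"];s=v[:2]/v[2];s=s*(1+c["k1"]*(s@s))
    return s*[K[0,0],K[1,1]]+[K[0,2],K[1,2]]
E
python3 - <<'E'
from h import *
t=cv2.imread("pics/top0.png");s=cv2.imread("pics/side0.png")
np.set_printoptions(precision=4,suppress=True)
print(t[236:256,244:268].tolist()[9]); 
hsv=cv2.cvtColor(t,cv2.COLOR_BGR2HSV).astype(int)
sub=t[232:262,240:275].astype(int)
for row in sub[4:20]: print(' '.join('%3d'%(v[0]-v[2]) for v in row))
o=(t[...,2].astype(int)-t[...,0]>50); o[:230]=0;o[260:]=0;o[:,:240]=0;o[:,275:]=0
y,x=np.nonzero(o); print("orange",x,y)
E
```

```text
[[103, 112, 116], [103, 113, 118], [104, 113, 117], [102, 111, 115], [99, 113, 118], [103, 80, 74], [103, 86, 87], [103, 108, 115], [105, 108, 114], [104, 106, 112], [105, 107, 114], [104, 107, 113], [105, 108, 115], [104, 107, 113], [105, 107, 112], [109, 113, 122], [97, 89, 90], [86, 54, 38], [70, 48, 40], [52, 43, 41], [45, 37, 34], [79, 87, 84], [139, 157, 156], [126, 139, 140]]
-14 -14 -13 -12 -13 -13 -13 -13 -14 -13 -13 -14 -15 -12 -10  -9  -7  -8  -9 -11 -12 -14 -14 -13 -13 -14 -13 -13 -13 -13 -13 -15 -15 -13 -13
-13 -11 -11 -13 -13 -12 -12 -12 -13 -13 -12 -16 -15 -11 -14 -18 -18 -13 -12 -11 -11 -14 -13 -14 -13 -15 -14 -14 -12 -12 -14 -14 -13 -15 -13
-12 -13 -14 -13 -13 -13 -12 -13 -14 -14 -14 -15 -14 -28 -127 -185 -179 -181 -178 -98 -17 -13 -14 -16 -13 -14 -13 -12 -14 -13 -13 -13 -13 -13 -12
-13 -13 -14 -13 -13 -12 -15 -13 -14 -16  10  64  71  61  68  70  71  67  33  28  43  11 -15 -16 -14 -12 -13 -14 -13 -13 -13 -14 -13 -14 -15
-14 -11 -14 -14 -12 -12 -15 -14 -14  -6   9  -6 -17 -14 -14 -13 -11 -10  -9 -12   7  49   0 -18 -13 -13 -15 -15 -13 -13 -13 -14 -14 -14 -14
-14 -13 -
[... 889 characters left out ...]
8  -9  -8  -9  -9 -12  -8  37  33  13   9  -1  -8 -16 -13 -16 -14  -6  -7  -8  -7
-12 -12 -12 -12 -11 -12 -12 -13 -11  29   8 -12 -10 -10 -10 -10 -10  -9 -11 -13  -7  34  28  13   8  -1  -8 -13 -13 -12 -15 -13  -8  -8  -8
-13 -15 -14 -14 -12 -13 -12 -15 -16  15   6 -13 -11 -12 -12 -13 -11 -13 -13 -15  -3  38  28  13  10   3  33  34  -1 -16 -14 -16 -14  -8  -8
-13 -14 -14 -14 -12 -12 -13 -16 -14  11  41  54  58  37  21  22  22  22  46  56  63  43  12  14  13   2  22  68  59   6 -17  -2  -4  -8  -7
-14 -14 -15 -14 -14 -14 -14 -15 -12   0  15  20  18  32  41  43  42  42  42  41  25  11  13  15  11   3  -1  56  82  47  -5 -12 -19 -16  -8
orange [254 255 256 257 258 259] [238 238 238 238 238 238]
```

```bash
python3 - <<'E'
from h import *
np.set_printoptions(precision=4,suppress=True)
print("top centre",onz("top",(255.2,244.8),.194), tri((264.5,222.7),(255.2,244.8)))
c=[onz("top",p,.194) for p in((249.2,239),(261,239),(249.2,250.6),(261,250.6))]
print(c, "edge up dir",c[0]-c[2],c[1]-c[3],"right",c[1]-c[0])
# holder rim: white rim ellipse; side cup rim crop (132..216, 225..275) /4
print("rim side",onz("side",(225+174/4,200+253/4),.05))
print("rim top",onz("top",(220+(610-400)/5,215+206/5),.05))
print("foot top",onz("top",(220+(620-400)/5,215+221/5),.004))
for n,p,z in(("bottle cap",(180,274),.19),("can",(204.5,238.5),.036),("yog",(269.5,197.5),.075)):print(n,onz("top",p,z))
s=r.read_state();M=Rn.from_quat(s["eef_rot"]).as_matrix();print(M,s["ee_pos"])
E
```

```text
top centre [0.5583 0.1302 0.194 ] (array([0.5606, 0.1296, 0.191 ]), np.float64(0.00393241531467108))
[array([0.5706, 0.1449, 0.194 ]), array([0.5725, 0.1184, 0.194 ]), array([0.5441, 0.1423, 0.194 ]), array([0.546 , 0.1159, 0.194 ])] edge up dir [0.0265 0.0026 0.    ] [0.0265 0.0025 0.    ] right [ 0.0019 -0.0266  0.    ]
rim side [0.56   0.1231 0.05  ]
rim top [0.5566 0.1286 0.05  ]
foot top [0.5566 0.1278 0.004 ]
bottle cap [0.481  0.2915 0.19  ]
can [0.5938 0.28   0.036 ]
yog [0.7029 0.1208 0.075 ]
[[-0.0004  0.4085  0.9128]
 [-0.0011  0.9128 -0.4085]
 [-1.     -0.0012  0.0001]] [0.2552 0.5702 0.2219]
```

Everything fits. The grip top is at (0.558, 0.130) with yaw about 4.5°, and the two views agree to 4 mm. The rim is within 4 mm of the brush axis. I'll rise and travel over.

```bash
python3 -m jog '[{"slide":[-4,0,0],"roll":0},{"slide":[-5.5,-1.8,3],"roll":0},{"slide":[-5.5,-3.7,6.1],"roll":0},{"slide":[-5.5,-5.6,9.2],"roll":0},{"slide":[-5.5,-7.5,12.3],"roll":0}]' 0
```

```text
time: 0.52
ee_pos: [0.3375, 0.4501, 0.2769]
eef_rot: [0.147, 0.692, -0.148, 0.691]
ft_force: [0.6, 0.1, -0.3]
width: 0.0871
```

```bash
python3 -m jog '[{"slide":[0,-2,3.3],"roll":0},{"slide":[0,-4,6.6],"roll":0},{"slide":[0,-6,9.9],"roll":0},{"slide":[0,-8,13.2],"roll":0},{"slide":[0,-10,16.5],"roll":0}]' 0
```

```text
time: 0.93
ee_pos: [0.4479, 0.2895, 0.2768]
eef_rot: [0.147, 0.692, -0.148, 0.691]
ft_force: [0.6, 0.9, 0.0]
width: 0.0869
```

```bash
python3 -m jog '[{"slide":[0,-2,3.3],"roll":0},{"slide":[0,-4,6.6],"roll":0},{"slide":[0,-6,9.9],"roll":0},{"slide":[0,-8,13.2],"roll":0},{"slide":[0,-9,14.8],"roll":0}]' 0
```

```text
time: 1.35
ee_pos: [0.5482, 0.1417, 0.2767]
eef_rot: [0.148, 0.691, -0.15, 0.691]
ft_force: [0.7, -1.2, -0.2]
width: 0.0867
```

```bash
cat >> h.py <<'E'
def go(tx,ty,tz,ang,flip=True):
    s=r.read_state();M=Rn.from_quat(s["eef_rot"]).as_matrix()
    d=M.T@(np.array([tx,ty,tz])-s["ee_pos"])*100
    a=np.degrees(np.arctan2(M[1,1],M[0,1])); k=a-ang
    if flip: k=(k+90)%180-90
    print("t",round(s["time"],2),"tcp",np.round(s["ee_pos"],4),"jaw",round(a,1),"tilt",np.round(M[:,0],3),"w",round(s["width"],4),"F",np.round(s["ft_force"],1),"q",np.round(s["joint_positions"],2));print("slide",np.round(d,2),"roll",round(k,1))
E
python3 -c "from h import *;go(.558,.130,.147,4.5)"
```

```text
t 1.35 tcp [0.5482 0.1417 0.2767] jaw 65.6 tilt [-0.    -0.003 -1.   ] w 0.0867 F [ 0.7 -1.2 -0.2] q [-0.6   0.18  0.3   1.55 -0.05  1.42  0.85]
slide [12.98 -0.62  1.36] roll 61.1
```

```bash
python3 -m jog '[{"slide":[0,-0.6,1.4],"roll":7},{"slide":[0,-0.6,1.4],"roll":14},{"slide":[0,-0.6,1.4],"roll":21},{"slide":[0,-0.6,1.4],"roll":28},{"slide":[0,-0.6,1.4],"roll":35}]' 0 && python3 -m jog '[{"slide":[0,0,0],"roll":7},{"slide":[0,0,0],"roll":14},{"slide":[0,0,0],"roll":21},{"slide":[0,0,0],"roll":26},{"slide":[0,0,0],"roll":26}]' 0; python3 - <<'E'
from h import *
go(.558,.130,.147,4.5)
for n in("side","top"): cv2.imwrite(f"pics/{n}1.png",r.camera(n)[:,:,::-1])
a=cv2.imread("pics/side1.png")[130:300,190:330];b=cv2.imread("pics/top1.png")[170:310,190:330]
cv2.imwrite("pics/crop1.png",np.hstack([cv2.resize(a,(400,486)),cv2.resize(b,(400,486))]))
E
```

```text
time: 1.77
ee_pos: [0.5584, 0.1302, 0.2763]
eef_rot: [0.351, 0.613, -0.353, 0.613]
ft_force: [-0.9, -0.2, 0.0]
width: 0.0871
time: 2.18
ee_pos: [0.5582, 0.1302, 0.276]
eef_rot: [0.481, 0.517, -0.484, 0.518]
ft_force: [0.2, 0.6, -0.6]
width: 0.0871
t 2.18 tcp [0.5582 0.1302 0.276 ] jaw 4.0 tilt [-0.002 -0.004 -1.   ] w 0.0871 F [ 0.2  0.6 -0.6] q [-0.66  0.2   0.41  1.54 -0.08  1.43 -0.18]
slide [ 1.29e+01  1.00e-02 -2.00e-02] roll -0.5
```

View pics/crop1.png

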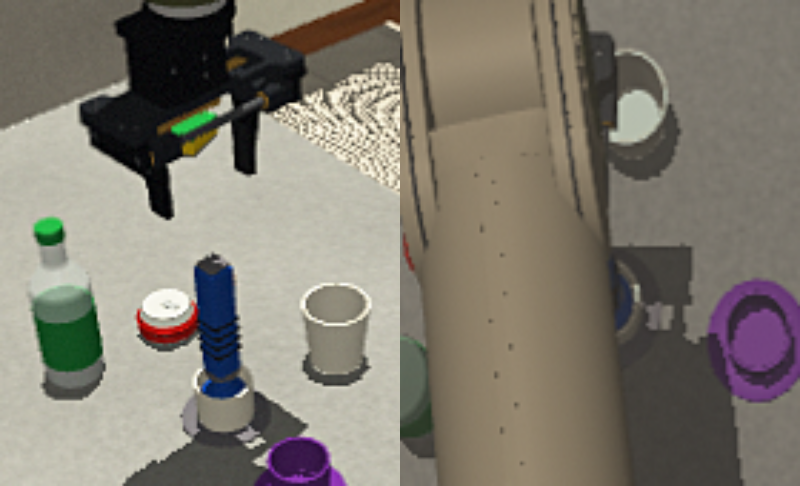

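The side crop shows the fingers straddling the grip along x, with the brush top at crop (212,262), and no obstruction. The top view is blocked by the arm. Descending to button height.

```bash
python3 -m jog '[{"slide":[3.2,0,0],"roll":0},{"slide":[6.4,0,0],"roll":0},{"slide":[9.6,0,0],"roll":0},{"slide":[12.9,0,0],"roll":0},{"slide":[12.9,0,0],"roll":0}]' 0; python3 - <<'E'
from h import *
go(.558,.130,.147,4.5)
for n in("side",): cv2.imwrite(f"pics/{n}2.png",r.camera(n)[:,:,::-1])
a=cv2.imread("pics/side2.png")[160:300,190:330]
cv2.imwrite("pics/crop2.png",cv2.resize(a,(560,560)))
E
```

```text
time: 2.7
ee_pos: [0.5544, 0.1289, 0.1409]
eef_rot: [0.475, 0.521, -0.484, 0.519]
ft_force: [-0.9, 0.4, -0.2]
width: 0.0871
t 2.7 tcp [0.5544 0.1289 0.1409] jaw 4.6 tilt [-0.011 -0.007 -1.   ] w 0.0871 F [-0.9  0.4 -0.2] q [-0.64  0.29  0.39  1.73 -0.11  1.17 -0.14]
slide [-0.61  0.36 -0.08] roll 0.1
```

View pics/crop2.png

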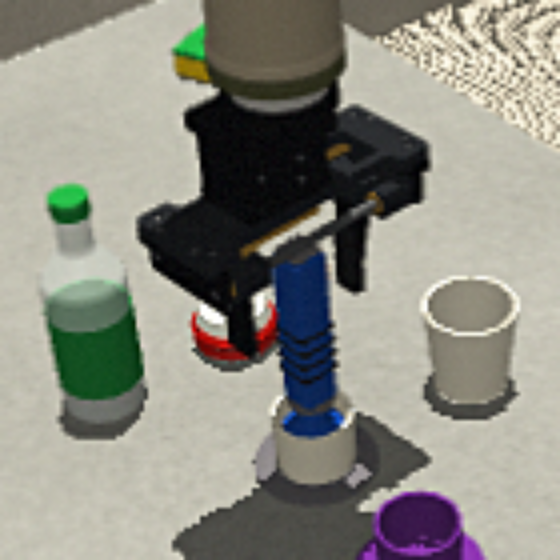

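The fingers are on either side of the grip, and the brush still stands in its cup at crop (313,440). A small correction first, then close.

```bash
python3 -m jog '[{"slide":[-0.6,0.3,-0.1],"roll":0},{"slide":[-0.6,0.3,-0.1],"roll":0},{"slide":[-0.6,0.3,-0.1],"roll":0}]' 0; python3 -c "from h import *;go(.558,.130,.147,4.5)"
```

```text
time: 3.0
ee_pos: [0.5604, 0.131, 0.1531]
eef_rot: [0.477, 0.52, -0.481, 0.52]
ft_force: [-0.9, 0.1, -0.1]
width: 0.0868
t 3.0 tcp [0.5604 0.131  0.1531] jaw 4.6 tilt [-0.004 -0.005 -1.   ] w 0.0868 F [-0.9  0.1 -0.1] q [-0.64  0.28  0.4   1.7  -0.11  1.18 -0.14]
slide [ 0.61 -0.25  0.08] roll 0.1
```

```bash
python3 -m jog '[{"slide":[0.3,-0.1,0],"roll":0},{"slide":[0.3,-0.1,0],"roll":0},{"slide":[0.3,-0.1,0],"roll":0},{"slide":[0.3,-0.1,0],"roll":0}]' 0; python3 -c "from h import *;go(.558,.130,.147,4.5)"
```

```text
time: 3.33
ee_pos: [0.5595, 0.1309, 0.1504]
eef_rot: [0.477, 0.52, -0.481, 0.52]
ft_force: [0.2, -0.5, 0.5]
width: 0.0872
t 3.33 tcp [0.5595 0.1309 0.1504] jaw 4.6 tilt [-0.003 -0.004 -1.   ] w 0.0872 F [ 0.2 -0.5  0.5] q [-0.64  0.28  0.4   1.71 -0.11  1.18 -0.14]
slide [ 0.34 -0.15  0.08] roll 0.1
```

```bash
python3 -m jog '[{"slide":[0.2,-0.1,0.1],"roll":0},{"slide":[0.2,-0.1,0.1],"roll":0},{"slide":[0.2,-0.1,0.1],"roll":0},{"slide":[0.2,-0.1,0.1],"roll":0},{"slide":[0.2,-0.1,0.1],"roll":0}]' 1 20;python3 -m jog '[{"slide":[0,0,0],"roll":0},{"slide":[0,0,0],"roll":0},{"slide":[0,0,0],"roll":0},{"slide":[0,0,0],"roll":0},{"slide":[0,0,0],"roll":0}]';  python3 - <<'E'
from h import *
go(.558,.130,.147,4.5)
for n in("side",): cv2.imwrite(f"pics/{n}3.png",r.camera(n)[:,:,::-1])
a=cv2.imread("pics/side3.png")[160:300,190:330]
cv2.imwrite("pics/crop3.png",cv2.resize(a,(560,560)))
E
```

```text
time: 3.75
ee_pos: [0.5586, 0.1298, 0.1484]
eef_rot: [0.477, 0.52, -0.481, 0.52]
ft_force: [0.0, 0.6, 0.5]
width: 0.0614
time: 4.17
ee_pos: [0.5587, 0.1299, 0.1484]
eef_rot: [0.478, 0.52, -0.481, 0.52]
ft_force: [0.0, -1.0, -0.6]
width: 0.0304
t 4.17 tcp [0.5587 0.1299 0.1484] jaw 4.6 tilt [-0.003 -0.004 -1.   ] w 0.0304 F [ 0.  -1.  -0.6] q [-0.64  0.28  0.4   1.71 -0.11  1.17 -0.14]
slide [ 0.14 -0.07 -0.02] roll 0.1
```

View pics/crop3.png

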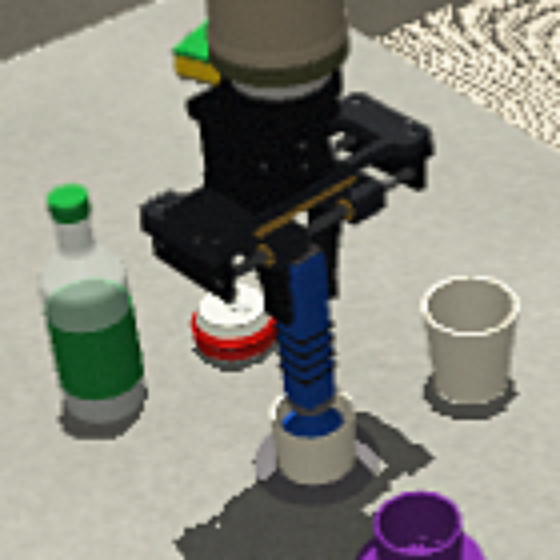

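The opening is 30 mm, so the button is flush. The brush still stands in the cup at crop (313,440). Drawing up.

```bash
python3 -m jog '[{"slide":[-0.8,0,0],"roll":0},{"slide":[-1.8,0,0],"roll":0},{"slide":[-2.8,0,0],"roll":0},{"slide":[-3.8,0,0],"roll":0},{"slide":[-4.8,0,0],"roll":0}]' 1 20;python3 -m jog '[{"slide":[-0.8,0,0],"roll":0},{"slide":[-1.8,0,0],"roll":0},{"slide":[-2.8,0,0],"roll":0},{"slide":[-3.4,0,0],"roll":0},{"slide":[-3.6,0,0],"roll":0}]';python3 -m jog '[{"slide":[0,0,0],"roll":0},{"slide":[0,0,0],"roll":0}]';  python3 - <<'E'
from h import *
go(.5587,.1299,.2384,4.6)
for n in("side",): cv2.imwrite(f"pics/{n}4.png",r.camera(n)[:,:,::-1])
a=cv2.imread("pics/side4.png")[160:300,190:330]
cv2.imwrite("pics/crop4.png",cv2.resize(a,(560,560)))
E
```

```text
time: 4.63
ee_pos: [0.5586, 0.1298, 0.1977]
eef_rot: [0.477, 0.52, -0.481, 0.52]
ft_force: [-1.9, -0.8, -1.4]
width: 0.0294
time: 5.05
ee_pos: [0.5591, 0.1301, 0.2351]
eef_rot: [0.478, 0.519, -0.481, 0.52]
ft_force: [-0.9, -1.8, -1.3]
width: 0.0299
time: 5.22
ee_pos: [0.5591, 0.1301, 0.235]
eef_rot: [0.478, 0.519, -0.481, 0.52]
ft_force: [-1.2, 0.0, 0.1]
width: 0.03
t 5.22 tcp [0.5591 0.1301 0.235 ] jaw 4.6 tilt [-0.002 -0.004 -1.   ] w 0.03 F [-1.2  0.   0.1] q [-0.66  0.22  0.41  1.6  -0.08  1.34 -0.16]
slide [-0.34 -0.04  0.01] roll 0.0
```

View pics/crop4.png

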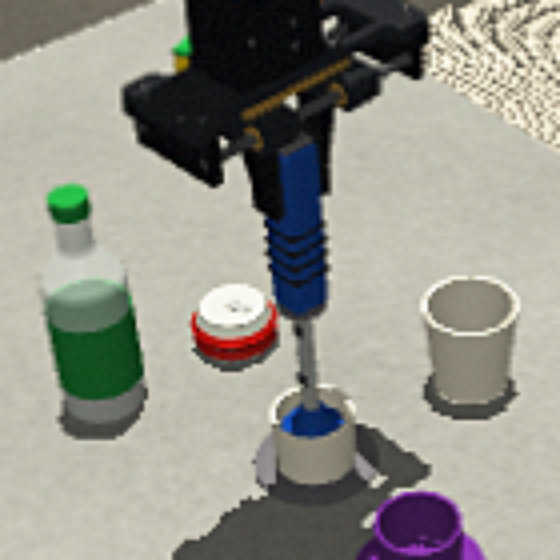

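The grip is 87 mm out, the rod is bared from crop (300,320) to (312,400), and the head is still in the cup. Now the last few millimetres, to the end stop.

```bash
for i in 1; do python3 -m jog '[{"slide":[-0.3,0,0],"roll":0},{"slide":[-0.3,0,0],"roll":0}]'; python3 -m jog '[{"slide":[0,0,0],"roll":0}]'; python3 -m jog '[{"slide":[0,0,0],"roll":0}]'; done; python3 -m jog '[{"slide":[-0.2,0,0],"roll":0},{"slide":[-0.2,0,0],"roll":0}]'; python3 -m jog '[{"slide":[0,0,0],"roll":0}]'; python3 -m jog '[{"slide":[0,0,0],"roll":0}]'; python3 -m jog '[{"slide":[0,0,0],"roll":0}]'; python3 -c "from h import *;go(.5587,.1299,.2384,4.6)"
```

```text
time: 5.43
ee_pos: [0.5591, 0.1301, 0.2379]
eef_rot: [0.478, 0.519, -0.481, 0.52]
ft_force: [-1.6, -1.1, -0.7]
width: 0.0299
time: 5.52
ee_pos: [0.5591, 0.1301, 0.2379]
eef_rot: [0.478, 0.519, -0.481, 0.52]
ft_force: [-0.5, -0.7, -1.3]
width: 0.0296
time: 5.6
ee_pos: [0.5591, 0.1301, 0.2379]
eef_rot: [0.478, 0.519, -0.481, 0.52]
ft_force: [-0.7, -0.7, 0.1]
width: 0.0299
time: 5.77
ee_pos: [0.5592, 0.1303, 0.24]
eef_rot: [0.478, 0.519, -0.481, 0.52]
ft_force: [-0.3, 0.3, -3.7]
width: 0.0304
time: 5.85
ee_pos: [0.5591, 0.1304, 0.2397]
eef_rot: [0.478, 0.52, -0.481, 0.52]
ft_force: [0.9, -0.3, -3.7]
width: 0.0303
time: 5.93
ee_pos: [0.5591, 0.1305, 0.2397]
eef_rot: [0.478, 0.52, -0.481, 0.52]
ft_force: [0.2, 0.6, -1.1]
width: 0.0297
time: 6.02
ee_pos: [0.5591, 0.1306, 0.2397]
eef_rot: [0.478, 0.52, -0.481, 0.52]
ft_force: [-0.5, -0.8, -1.4]
width: 0.0299
t 6.02 tcp [0.5591 0.1306 0.2397] jaw 4.6 tilt [-0.003 -0.004 -1.   ] w 0.0299 F [-0.5 -0.8 -1.4] q [-0.66  0.22  0.41  1.59 -0.08  1.35 -0.16]
slide [ 0.13 -0.05  0.06] roll 0.0
```

```bash
python3 -m jog '[{"slide":[-0.1,0,0],"roll":0},{"slide":[-0.1,0,0],"roll":0}]'; for k in 1 2 3 4; do python3 -m jog '[{"slide":[0,0,0],"roll":0}]' | grep -E "force|ee_pos"; done
```

```text
time: 6.18
ee_pos: [0.5591, 0.1307, 0.2406]
eef_rot: [0.478, 0.52, -0.481, 0.52]
ft_force: [-0.3, 0.1, -4.0]
width: 0.0301
ee_pos: [0.559, 0.1307, 0.2405]
ft_force: [-0.3, 1.0, -3.8]
ee_pos: [0.559, 0.1307, 0.2404]
ft_force: [-0.5, 0.3, -3.7]
ee_pos: [0.5589, 0.1307, 0.2403]
ft_force: [0.8, 0.5, -4.4]
ee_pos: [0.5589, 0.1307, 0.2403]
ft_force: [0.2, 0.8, -3.1]
```

The force settled at −3.8 N, which is the brush's whole weight (about 3.3 N) within noise. The sleeve is therefore at its end stop with the head barely lifted. I'll set it back down half a millimetre and release.

```bash
python3 -m jog '[{"slide":[0.05,0,0],"roll":0},{"slide":[0.05,0,0],"roll":0}]'; python3 -m jog '[{"slide":[0,0,0],"roll":0},{"slide":[0,0,0],"roll":0},{"slide":[0,0,0],"roll":0},{"slide":[0,0,0],"roll":0},{"slide":[0,0,0],"roll":0}]' 0; python3 -m jog '[{"slide":[0,0,0],"roll":0},{"slide":[0,0,0],"roll":0},{"slide":[0,0,0],"roll":0},{"slide":[0,0,0],"roll":0},{"slide":[0,0,0],"roll":0}]' 0;python3 - <<'E'
from h import *
go(.5587,.1299,.2384,4.6)
for n in("side",): cv2.imwrite(f"pics/{n}5.png",r.camera(n)[:,:,::-1])
a=cv2.imread("pics/side5.png")[160:300,190:330]
cv2.imwrite("pics/crop5.png",cv2.resize(a,(560,560)))
E
```

```text
time: 6.68
ee_pos: [0.5589, 0.1307, 0.2397]
eef_rot: [0.478, 0.52, -0.481, 0.52]
ft_force: [0.7, 0.4, -3.8]
width: 0.0304
time: 7.1
ee_pos: [0.5591, 0.1308, 0.2401]
eef_rot: [0.478, 0.52, -0.481, 0.52]
ft_force: [-0.8, 0.0, 0.4]
width: 0.0558
time: 7.52
ee_pos: [0.5591, 0.1308, 0.24]
eef_rot: [0.478, 0.52, -0.481, 0.52]
ft_force: [-0.1, 0.3, 0.9]
width: 0.0848
t 7.52 tcp [0.5591 0.1308 0.24  ] jaw 4.7 tilt [-0.003 -0.004 -1.   ] w 0.0848 F [-0.1  0.3  0.9] q [-0.66  0.22  0.41  1.59 -0.08  1.36 -0.16]
slide [ 0.16 -0.04  0.08] roll 0.1
```

View pics/crop5.png

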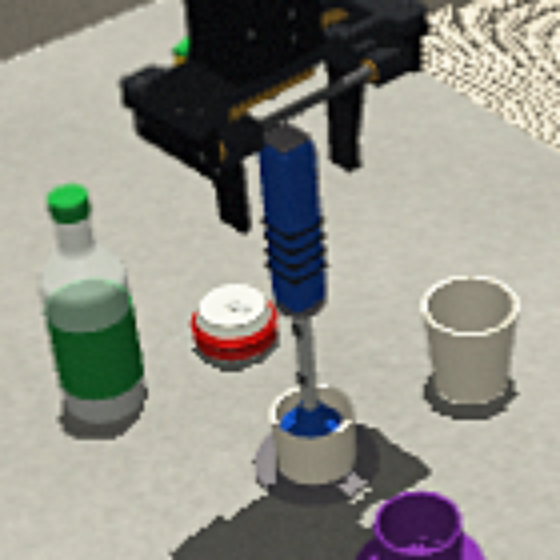

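The grip stays up at full extension: its top is at crop (287,136) and the bare rod is visible. Next I'll measure where the top now is, to catch any lean.

```bash
python3 - <<'E'
from h import *
np.set_printoptions(precision=4,suppress=True)
print(onz("side",(190+287/4,160+136/4),.284))
print(proj("side",(.5583,.1302,.284)), proj("side",(.5583,.1302,.154)),"obs",(190+300/4,160+308/4))
E
```

```text
[0.5604 0.127  0.284 ]
[260.3301 193.7936] [263.9336 233.9548] obs (265.0, 237.0)
```

There's no meaningful lean. The top is at (0.560, 0.127) at z=0.284, against 0.558, 0.130 before. I'll rise clear, turn the jaws 90° and come down on the plain sides.

```bash
python3 -m jog '[{"slide":[-2.5,0,0],"roll":0},{"slide":[-5,0,0],"roll":0},{"slide":[-7,0,0],"roll":0},{"slide":[-8,0,0],"roll":0},{"slide":[-8,0,0],"roll":0}]' 0; python3 -m jog '[{"slide":[0,0,0],"roll":-7},{"slide":[0,0,0],"roll":-14},{"slide":[0,0,0],"roll":-21},{"slide":[0,0,0],"roll":-28},{"slide":[0,0,0],"roll":-35}]'; python3 -m jog '[{"slide":[0,0,0],"roll":-7},{"slide":[0,0,0],"roll":-14},{"slide":[0,0,0],"roll":-21},{"slide":[0,0,0],"roll":-28},{"slide":[0,0,0],"roll":-35}]';python3 -m jog '[{"slide":[0,0,0],"roll":-7},{"slide":[0,0,0],"roll":-14},{"slide":[0,0,0],"roll":-20},{"slide":[0,0,0],"roll":-20},{"slide":[0,0,0],"roll":-20}]'; python3 - <<'E'
from h import *
go(.5587,.1295,.235,94.5)
for n in("side","top"): cv2.imwrite(f"pics/{n}6.png",r.camera(n)[:,:,::-1])
a=cv2.imread("pics/side6.png")[120:300,190:330];b=cv2.imread("pics/top6.png")[170:310,190:330]
cv2.imwrite("pics/crop6.png",np.hstack([cv2.resize(a,(400,514)),cv2.resize(b,(400,514))]))
E
```

```text
time: 7.98
ee_pos: [0.5602, 0.1312, 0.3221]
eef_rot: [0.479, 0.519, -0.48, 0.521]
ft_force: [-0.2, -0.1, -0.0]
width: 0.0868
time: 8.4
ee_pos: [0.5597, 0.1311, 0.3204]
eef_rot: [0.298, 0.641, -0.3, 0.641]
ft_force: [-0.4, 0.2, -0.6]
width: 0.0873
time: 8.82
ee_pos: [0.5592, 0.1311, 0.3185]
eef_rot: [0.089, 0.702, -0.092, 0.7]
ft_force: [-0.2, -0.4, 0.7]
width: 0.0869
time: 9.23
ee_pos: [0.5589, 0.1309, 0.3173]
eef_rot: [-0.033, 0.708, 0.03, 0.705]
ft_force: [-0.3, 0.3, -0.8]
width: 0.0868
t 9.23 tcp [0.5589 0.1309 0.3173] jaw 95.2 tilt [-0.005 -0.004 -1.   ] w 0.0868 F [-0.3  0.3 -0.8] q [-0.54  0.19  0.27  1.45 -0.05  1.51  1.39]
slide [ 8.23 -0.11  0.01] roll 0.7
```

View pics/crop6.png

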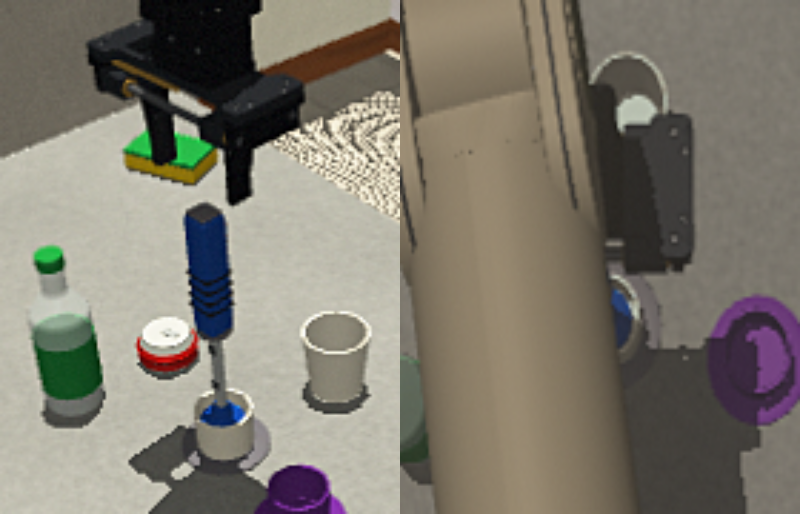

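The jaws now straddle the ±y sides, the brush stands extended and upright with its top at crop (205,213), and the neighbours haven't moved. Descending.

```bash
python3 -m jog '[{"slide":[2,-0.1,0],"roll":0},{"slide":[4,-0.1,0],"roll":0},{"slide":[6,-0.1,0],"roll":0},{"slide":[7.2,-0.1,0],"roll":0},{"slide":[7.8,-0.1,0],"roll":0}]' 0; python3 -m jog '[{"slide":[0.2,0,0],"roll":0},{"slide":[0.2,0,0],"roll":0},{"slide":[0.2,0,0],"roll":0}]';python3 -c "from h import *;go(.5587,.1295,.235,94.5)"
```

```text
time: 9.75
ee_pos: [0.558, 0.1296, 0.2378]
eef_rot: [-0.033, 0.709, 0.03, 0.704]
ft_force: [0.3, -1.3, -0.9]
width: 0.0871
time: 10.0
ee_pos: [0.5584, 0.1296, 0.2367]
eef_rot: [-0.033, 0.709, 0.03, 0.704]
ft_force: [-0.1, -0.6, 1.1]
width: 0.0871
t 10.0 tcp [0.5584 0.1296 0.2367] jaw 95.0 tilt [-0.006 -0.005 -1.   ] w 0.0871 F [-0.1 -0.6  1.1] q [-0.54  0.21  0.27  1.59 -0.05  1.35  1.39]
slide [ 0.17 -0.02  0.03] roll 0.5
```

```bash
python3 -m jog '[{"slide":[0,0,0],"roll":0},{"slide":[0,0,0],"roll":0},{"slide":[0,0,0],"roll":0},{"slide":[0,0,0],"roll":0},{"slide":[0,0,0],"roll":0}]' 1 25; python3 -m jog '[{"slide":[0,0,0],"roll":0},{"slide":[0,0,0],"roll":0},{"slide":[0,0,0],"roll":0},{"slide":[0,0,0],"roll":0},{"slide":[0,0,0],"roll":0}]';python3 -m jog '[{"slide":[0,0,0],"roll":0},{"slide":[-0.8,0,0],"roll":0},{"slide":[-1.6,0,0],"roll":0},{"slide":[-2,0,0],"roll":0},{"slide":[-2,0,0],"roll":0}]'; python3 - <<'E'
from h import *
go(.5587,.1295,.235,94.5)
for n in("side",): cv2.imwrite(f"pics/{n}7.png",r.camera(n)[:,:,::-1])
a=cv2.imread("pics/side7.png")[140:300,190:330]
cv2.imwrite("pics/crop7.png",cv2.resize(a,(490,560)))
E
```

```text
time: 10.42
ee_pos: [0.5584, 0.1297, 0.2369]
eef_rot: [-0.033, 0.708, 0.03, 0.704]
ft_force: [-1.1, -0.0, -0.8]
width: 0.0612
time: 10.83
ee_pos: [0.5584, 0.1299, 0.2368]
eef_rot: [-0.033, 0.708, 0.03, 0.704]
ft_force: [0.5, 1.6, -0.8]
width: 0.0304
time: 11.25
ee_pos: [0.559, 0.13, 0.2582]
eef_rot: [-0.032, 0.708, 0.03, 0.705]
ft_force: [-0.1, 0.1, -4.2]
width: 0.0298
t 11.25 tcp [0.559  0.13   0.2582] jaw 95.0 tilt [-0.004 -0.004 -1.   ] w 0.0298 F [-0.1  0.1 -4.2] q [-0.54  0.2   0.27  1.56 -0.05  1.39  1.39]
slide [ 2.32 -0.04 -0.02] roll 0.5
```

View pics/crop7.png

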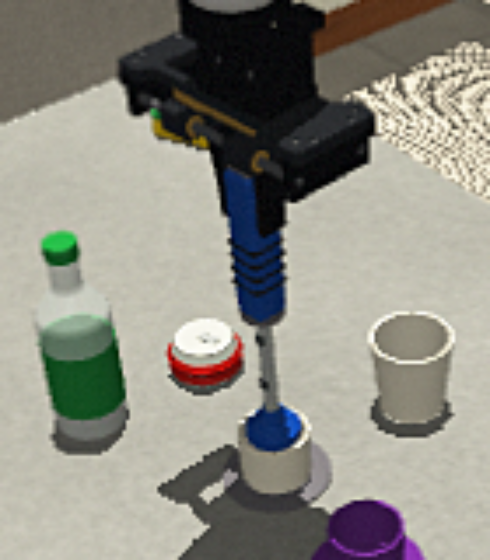

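The whole brush rises with the gripper: the force is −4.2 N and the head is coming out of the cup at crop (275,425), so the sleeve is locked. Lifting on.

```bash
python3 -m jog '[{"slide":[-0.8,0,0],"roll":0},{"slide":[-2,0,0],"roll":0},{"slide":[-3.2,0,0],"roll":0},{"slide":[-4.4,0,0],"roll":0},{"slide":[-5.2,0,0],"roll":0}]'; python3 -m jog '[{"slide":[-0.6,0,0],"roll":0},{"slide":[-1.2,0,0],"roll":0},{"slide":[-1.6,0,0],"roll":0},{"slide":[-1.6,0,0],"roll":0},{"slide":[-1.6,0,0],"roll":0}]'; python3 -m jog '[{"slide":[0,0,0],"roll":0},{"slide":[0,0,0],"roll":0},{"slide":[0,0,0],"roll":0},{"slide":[0,0,0],"roll":0},{"slide":[0,0,0],"roll":0}]'; python3 - <<'E'
from h import *
go(.5587,.1295,.235,94.5)
for n in("side","top"): cv2.imwrite(f"pics/{n}8.png",r.camera(n)[:,:,::-1])
a=cv2.imread("pics/side8.png")[100:300,190:330];b=cv2.imread("pics/top8.png")[150:350,150:350]
cv2.imwrite("pics/crop8.png",np.hstack([cv2.resize(a,(406,580)),cv2.resize(b,(390,580))]))
print(np.abs(r.read_state()["joint_vel"]).max())
E
```

```text
time: 11.72
ee_pos: [0.5595, 0.1303, 0.3119]
eef_rot: [-0.032, 0.707, 0.03, 0.705]
ft_force: [-0.4, 0.4, -3.7]
width: 0.0302
time: 12.13
ee_pos: [0.5595, 0.1303, 0.3277]
eef_rot: [-0.032, 0.707, 0.03, 0.705]
ft_force: [-0.4, -0.1, -3.3]
width: 0.0302
time: 12.55
ee_pos: [0.5595, 0.1303, 0.3275]
eef_rot: [-0.032, 0.708, 0.03, 0.705]
ft_force: [0.6, 0.9, -3.2]
width: 0.0301
t 12.55 tcp [0.5595 0.1303 0.3275] jaw 95.0 tilt [-0.003 -0.003 -1.   ] w 0.0301 F [ 0.6  0.9 -3.2] q [-0.54  0.19  0.28  1.43 -0.05  1.53  1.39]
slide [ 9.26 -0.04 -0.05] roll 0.5
0.0017910066591629635
```

View pics/crop8.png

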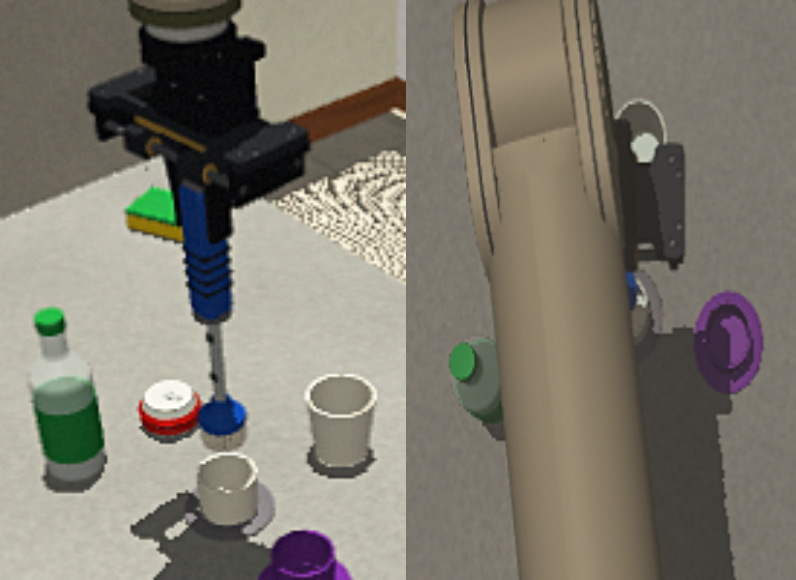

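The head, at crop (222,425), is fully clear above the cup mouth at (228,465). As a last check I'll compare the extension and tilt with predicted pixels, and see whether the neighbours moved.

```bash
python3 - <<'E'
from h import *
for z in(.2445,.135,.097): print(z,proj("side",(.5590,.1300,z)).round(1))
print("obs grip bottom,rod/head top,bristle bottom",[(round(190+x*140/406,1),round(100+y*200/580,1)) for x,y in((211,318),(222,403),(223,446))])
a=cv2.imread("pics/side0.png").astype(int);b=cv2.imread("pics/side8.png").astype(int)
for n,(x0,x1,y0,y1) in dict(bottle=(198,228,205,268),yog=(294,322,228,264),can=(237,258,230,252)).items():
    print(n,np.abs(a-b)[y0:y1,x0:x1].mean().round(2))
E
```

```text
0.2445 [261.7 206.5]
0.135 [264.7 239.3]
0.097 [265.6 249.8]
obs grip bottom,rod/head top,bristle bottom [(262.8, 209.7), (266.6, 239.0), (266.9, 253.8)]
bottle 9.0
yog 9.43
can 7.92
```

```bash
python3 - <<'E'
import cv2,numpy as np
g=[cv2.cvtColor(cv2.imread(f"pics/side{i}.png"),cv2.COLOR_BGR2GRAY).astype(np.float32) for i in(0,8)]
print("bg",np.abs(g[0]-g[1])[300:340,200:260].mean())
for n,(x0,x1,y0,y1) in dict(bottle=(196,228,203,268),yog=(292,324,226,266),can=(235,257,229,254),purple=(276,314,280,316)).items():
    m=cv2.matchTemplate(g[1][y0-6:y1+6,x0-6:x1+6],g[0][y0:y1,x0:x1],cv2.TM_CCOEFF_NORMED); v=cv2.minMaxLoc(m); print(n,v[1],np.array(v[3])-6)
E
```

```text
bg 64.541664
bottle 0.9992594122886658 [0 0]
yog 0.9980772733688354 [0 0]
can 0.998275876045227 [0 0]
purple 0.8431379199028015 [0 0]
```

The bottle, yogurt cup and can all match at zero shift, so I'm handing the job in.

```bash
python3 -c "from h import *;print(r.close_job());s=r.read_state();print(s['time'],s['ee_pos'],s['width'])"
```

```text
the job is handed in; nothing more can be done
None
the job is handed in; nothing more can be done
```

The brush is locked at full extension and held still and upright over its holder, and the job was handed in at about 12.7 s. I pinched the grip along x with the button flush at 30 mm, and drew it up about 91 mm to the end stop. There the wrist carried the whole weight, about 3.8 N. I released it there, took the plain sides at 25 N and lifted straight up about 91 mm.

**Last checks:**
- **Lock:** the brush stayed extended when released and lifted as one piece. The wrist force was −3 to −4 N, against about 3.3 N for the brush.
- **Height:** the bristle underside is at about z = 0.097 m, some 47 mm above the rim. The grip bottom and bristles appeared 3–4 px lower than predicted; I put this down to seeing their near edges rather than their centres.
- **Neighbours:** the bottle, yogurt cup and can matched their first image with zero pixel shift.
- **Not seen:** the button faced away from the side camera and the arm blocked the top view. That it sprang out is inferred from the locked lift.
- **During release:** the head was lifted by about 1 mm at most at the stop before I let go.

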